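# Index the lathe's turret carriage stop to its longest rod

## Robot

A 6-joint arm with a two-finger parallel gripper is mounted at the origin on the work surface. World frame = base frame: x ahead of the robot, y to its left, z up, the work surface at z = 0. Lengths are in mm, angles in rad, forces in N, time in s.
With the tool pointing down it reaches from about 275 to 750 mm from the base axis. Payload 10.2 kg.
Tool frame: the origin (TCP) lies at the very end of the fingers, on their centre line; the grasp point (between the pads) lies 19 mm behind it; y points along the fingers, x is the direction in which the jaws open and shut, and the axes are right-handed (so a half turn about y gives the same grasp; the last joint's range is limited). The gripper opens to 85 mm and grips with 20 to 120 N. Pads are 22 mm wide; open, the fingers measure 114 mm over their backs; the gripper's body (76 mm by 85 mm) begins 54 mm behind the grasp point. The pads swing forward as they close: fully open they stand 13 mm farther back than shut.
Start: joints at [-1.446, 0.313, 1.498, -0, 1.331, -0.223], TCP at [178.923, -493.576, 231.294] pointing down, gripper open.
Joint ranges: [-2.94, 2.94], [-0.97, 2.17], [0.19, 2.56], [-1.23, 4.37], [0.02, 3.11], [-2.88, 2.88]. Speed limits (rad/s): [2.39, 2.39, 3.01, 3.14, 3.14, 3.14].

## Interface

Orientations are given as a unit quaternion [w, x, y, z].
In Python, from rig import telemetry, imaging, ctrl gives the robot as it stands.
- The arm moves only by the shell command python3 -m handwheel 'ROWS' [FORCE]. ROWS is JSON, a list of rows, each an object with "delta_pos": the shift along the tool's x, y, z in cm, a list of three; "twist": the turn, a rotation vector about the tool's x, y, z in rad, a list of three; "jaw": the opening, from 0 (shut) to 1 (fully open). A call has exactly 10 rows; each row is the pose to reach, as a shift and turn from the pose commanded when the call began, along the tool's axes at that moment; what a row does not reach only later rows make up. A row lasts 1/12 s, in which the tool goes at most 41.7 mm and 7.16 degrees, less where a joint would pass 70% of its speed; a pose out of reach is approached as far as the arm can. A call with a gripper value outside its range is refused whole. The fingers move at their own pace and stop on an object; FORCE is the grip in N (left out, the last holds). Time passes only in rows, so rows that repeat a pose let the fingers close, or fill a call up. It gives the time, the measured TCP pose, the force and the opening at its end, in the units of the state.
- telemetry.sense(): the state, without advancing time (a new reading comes with each control period).
- imaging.capture(name): name is "side" or "top" or "wrist"; returns a dict with "frame" (480x640x3 uint8, red, green, blue), "z_map" (480x640 float32, mm along the optical axis (not along the pixel's ray), 0 where there is no reading), "fx", "fy", "cx", "cy" (pixels), "rvec" (rotation vector, rad) and "tvec" (3), from world to camera coordinates, as OpenCV has them. Camera axes: x right, y down, z forward; pixel columns grow to the right and rows downward; lengths in mm; the calibration is good to about 2 mm. A picture is of the moment at which its call begins.
- ctrl.finish_job(): hands the job in, once; it reports no verdict.
The state is a dict: "time_s": time; "joints": joint angles; "dq": joint speeds; "tau": joint torques, N m; "eef_pos": TCP position; "ee_rot": TCP orientation; "force": force on the tool from outside, world axes, zero at the start; "wrist_torque": the same for the moment, N m; "grip_width": opening from 0.0 (shut) to 1.0 (fully open).
Only numpy, scipy, OpenCV 4.12 (cv2) and the standard library are available. Lean on these libraries where they do the work, as an engineer would, in place of code of your own. Each camera call takes 0.05 s, during which the arm holds its last target.

## Task

Index the five-position carriage stop on the lathe bed so that its longest stop rod stands at the top, in line with the anvil on the carriage: press a fingertip on the drum's knurled rim and drag it round by friction, click by click, until the drum snaps into that detent, then take the finger away. Do not touch the preset stop rods, and leave the loose things on the bench where they are.

Things in the scene. Friction and masses are not known exactly. Their poses are not given: they have to be found in the camera images.
- turret (a joint): drum's turn about its level axis, rad, endless: angle of the longest rod from the top. 0 (or 6.283): longest rod on top; grows as the drum's top moves away from the robot (rim_top's +x); at 1.257 that rod is on the far side. Detents every 1.257; starts in one of the other four (rarely half-way). 2 to 3 N of rim drag takes it past the crest 0.63 rad (22 mm of rim) on; let go beyond, it snaps home
- drum: the carriage stop's knurled steel drum, 70 mm diameter, 42 mm long; origin at its centre on the axis, y along the axis towards the headstock, z (turning with it) towards the longest rod
- rim_top (a point): fixed point at the very top of the knurled rim, half-way along the drum, 138 mm above the bench (not carried round). z up; y along the drum's axis towards the headstock; x level across it, away from the robot. Drum axis 35 mm below; knurl reaches 21 mm either way along y. Beyond: clamp block from y +24 mm, at least 8 mm lower; bed way from x +50 mm, 20 mm lower
- rods: the five preset stop rods, 10 mm round bright steel, parallel to the drum's axis and 24 mm from it, 72 degrees apart, standing out of the drum's end face on the carriage (-y) side: the longest by 85 mm, the others 36, 24, 46 and 30 mm. Origin at the drum's centre, axes turn with it, longest rod on +z. Not to be touched
- lathe: bench lathe bolted to the bench; origin on the bench under the bed's centreline, x away from the robot, y along the bed towards the headstock. Bed ways 118 mm high, x -0.067 to 0.067. Headstock and chuck at y 0.44 to 0.83, x -0.13 to 0.11, 305 mm high; tailstock at y below -0.38, 295 mm high
- long_tip (a point): free end of the longest stop rod, 106 mm from the drum's middle along the axis, 24 mm from the axis
- chuck_key: loose steel T-shaped chuck key, 110 by 100 by 16 mm, lying on the bench in front of the lathe; a bystander
- drill: loose taper-shank twist drill, 170 mm long, 20 mm thick, lying on the bench; a bystander
- brush: loose chip brush lying on the bench; a bystander
- oiler: loose white oil bottle with a black spout, 60 mm in diameter, 134 mm tall, standing on the bench; a bystander
- anvil (a point): centre of the free face of the anvil, a 16 mm round steel button on the +y side of the lathe's carriage, 127 mm above the bench, facing the stop rods; axes as rim_top. The carriage is fixed behind it: saddle from y -12 to -152 mm, x -32 to +208 mm of this point, 140 mm high; handwheel in front to x -82 mm; tool post from x +85 mm, 272 mm high

How it is judged:
By the outcome, as a careful person would: the job done as asked, in the order asked, and still so for the second after the job is handed in, with the robot touching nothing.
It also fails if it takes over 45 s, if anything falls off the work surface, if the arm or the gripper's body presses on something with over 40 N, if the wrist force passes 120 N, or if a joint passes its speed limit or range.

## Working session

There is one attempt and no reset: what is moved stays moved. The work goes in short steps, Python scripts to look and compute and a shell command to move; the robot and the scene stay as the last step left them, time stands still between calls to the robot, and variables do not carry over. Pictures are saved under pics/ and viewed, and the job is handed in when it is done.

```bash
ls; mkdir -p pics
python3 - <<'E'
from rig import telemetry, imaging
import cv2
s=telemetry.sense()
for k,v in s.items(): print(k,v)
import pickle
for n in ["side","top","wrist"]:
    c=imaging.capture(n); cv2.imwrite(f"pics/{n}0.png",c["frame"][:,:,::-1]); pickle.dump(c,open(f"pics/{n}0.pkl","wb"))
    print(n,c["fx"],c["fy"],c["cx"],c["cy"],c["rvec"],c["tvec"])
E
```

```text
pics
time_s 0.0
joints [-1.44639339e+00  3.13463814e-01  1.49844464e+00  2.49789975e-05
  1.33096802e+00 -2.23396097e-01]
dq [ 0.00047903  0.00078816 -0.00020033  0.00109453 -0.00098446  0.0007078 ]
tau [ 2.03071097e-03 -4.12258601e+01 -2.59743369e+01 -7.41678036e-05
  4.05945611e-03  1.64091563e-05]
eef_pos [ 178.90009884 -493.31248878  230.72515509]
ee_rot [ 0.57931182 -0.57862743  0.40624656 -0.40564991]
force [-0.22745342  0.12811627  0.82937157]
wrist_torque [-0.02670271 -0.00262052  0.00150209]
grip_width 1.0026574178983352
side 471.4432530985461 471.4432530985461 323.2806024903727 240.26355223471114 [ 0.50905978 -2.75367239  1.06183781] [ 541.97967084  235.97979348 1028.92055226]
top 618.8616252226474 618.8616252226474 315.4618574945425 237.75672816221206 [ 2.20040809 -2.1775737   0.10245047] [ -17.62309373  623.59047722 1294.70855882]
wrist 377.1924177864069 377.1924177864069 320.7457456638861 236.33083626586847 [-2.34242594  1.64061877  0.27479622] [-525.09824092  -41.3276791   380.95775812]
```

View pics/side0.png

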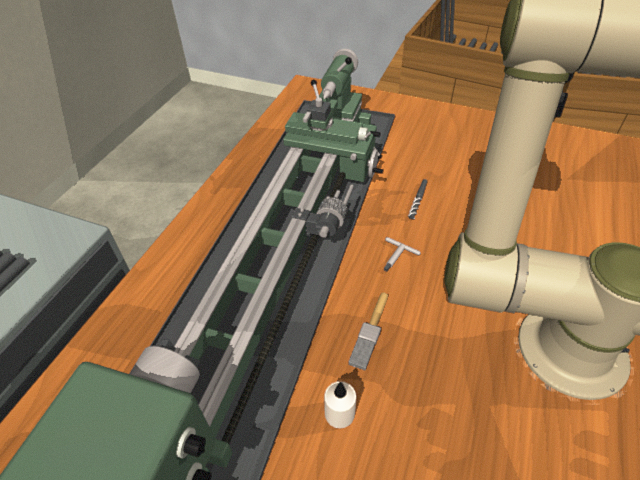

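View pics/top0.png

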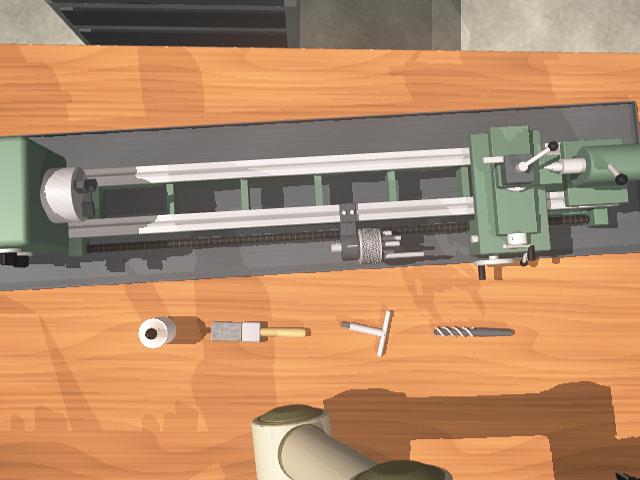

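View pics/wrist0.png

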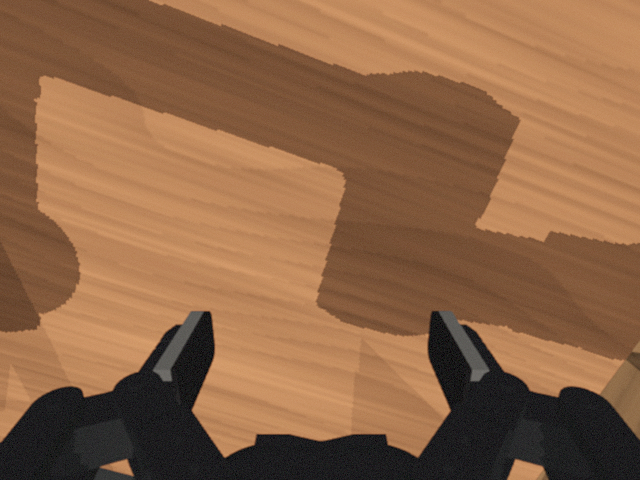

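The side view shows the drum at about (330,215). In the top view it is at about (371,246), with rods pointing right and the long one at about (390–425,255), on the near side. Next I'll zoom in and deproject.

```bash
cat > h.py <<'E'
import numpy as np,cv2,pickle
def world(c,u,v,z=None):
    if z is None: z=c["z_map"][v,u]
    R=cv2.Rodrigues(np.array(c["rvec"]))[0]
    p=np.stack([(u-c["cx"])/c["fx"]*z,(v-c["cy"])/c["fy"]*z,z*np.ones_like(z)],-1)
    return (p-np.array(c["tvec"]))@R
def proj(c,P):
    return cv2.projectPoints(np.array(P,float).reshape(-1,3),np.array(c["rvec"]),np.array(c["tvec"]),np.array([[c["fx"],0,c["cx"]],[0,c["fy"],c["cy"]],[0,0,1.]]),None)[0][:,0]
def cloud(c,u0,u1,v0,v1):
    vv,uu=np.mgrid[v0:v1,u0:u1]; z=c["z_map"][v0:v1,u0:u1].astype(float)
    W=world(c,uu.astype(float),vv.astype(float),z); W[z<=0]=np.nan
    return W
def zoom(c,u0,u1,v0,v1,name):
    f=c["frame"][v0:v1,u0:u1,::-1]; s=min(800/(u1-u0),600/(v1-v0)); cv2.imwrite(name,cv2.resize(f,None,fx=s,fy=s,interpolation=cv2.INTER_CUBIC))
E
python3 - <<'E'
from h import *
np.set_printoptions(precision=0,suppress=True,linewidth=220)
t=pickle.load(open("pics/top0.pkl","rb"));s=pickle.load(open("pics/side0.pkl","rb"))
zoom(t,320,440,195,285,"pics/tz.png");zoom(s,270,390,150,240,"pics/sz.png")
W=cloud(t,330,430,225,270)
print("Z"); print(W[::3,::4,2])
print("x"); print(W[::6,::12,0]); print("y");print(W[::6,::12,1])
# drum cloud
W=cloud(t,330,430,225,270).reshape(-1,3); print(W[np.nanargmax(W[:,2])])
W=cloud(s,300,365,175,245);print("side Z");print(W[::3,::3,2])
E
```

```text
Z
[[  3.   8.   8. 115. 117. 115. 117.   9.   2.   2.   7.   9.   7.   3.   3.   3.  -1.   4.   4.   3.   5.  54.  51.  54.  57.]
 [  4.   8.   7. 121. 121. 125. 118.  53. 107. 115. 115. 117. 117.  54.  61.  56.  57.  53.  59.  59.  63.  59.  55.  62.  54.]
 [ 60.  61.  62. 120. 121. 119. 119. 117. 126. 129. 130. 125. 126. 118. 115. 116.  59.  54.  55.  62.  58.  55.  57.  54.  54.]
 [ 56.  59.  59. 120. 117. 116. 125. 107. 135. 135. 137. 135. 131. 119. 118. 110.   5.   2.   8.   9.   4.   6.   9.   4.   7.]
 [ 55.  56.   3. 127. 124. 125. 127. 107.  nan 137. 133. 133. 136.  89.  92.  89.  93.  90.   1.   1.   6.   5.   7.   8.   8.]
 [  9.   1.   3. 128. 129. 127. 128. 103. 138. 137. 138. 140. 137. 131.  87.   1.   8.   3.  -2.   0.   4.   2.   4.   1.   4.]
 [  7. 106. 110. 130. 131. 125. 130. 111. 137. 139. 137. 141. 139. 134. 132. 128. 130. 133.  -1.  10.   5.   5.   7.   8.   6.]
 [  1. 112. 112. 131. 130. 126. 128. 124. 140. 141. 141. 144. 139. 136.   5.   7.   4.   8.   2.   7.   2.   5.   5.   2.   5.]
 [  6. 116. 109. 127. 132. 127. 132. 130. 135. 136. 136. 137. 137.   5.   
[... 3708 characters left out ...]
  -0.  -3.  -4.  -2.]
 [113.  97.  85.  86.  92.  96.  96. 104. 112. 109. 106. 104. 106.   4.   6.   2.   2.  15.   0.   4.  -3.  -1.]
 [112.  84.  71.  79.  83.  81.  83. 107. 112. 107.  96.  96.   6.   4.   1.   5.   3.   8.  -1.  -3.  -0.  -2.]
 [ 98.  76.  67.  64.  52.  57.  54.  98.  98.  78.  80.  88.   2.   3.  -0.   2.   3.  -3.  -0.   2.  -0.  -3.]
 [ 86.  68.   2.   4.  53.  54.  46.   2.   2.   5.   0.   2.   3.   3.   0.   2.  16.   1.  -5.   0.  -2.  -3.]
 [ 78.  57.   1.   3.  56.  54.   3.   4.   4.   3.   3.   2.   3.   6.   0.   2.   6.  -3.  -1.  -4.  -3.   1.]
 [ 70.  47.   3.  57.  58.  49.   2.   3.   2.   3.   2.   7.   3.   3.   3.  -2.   2.   2.  -3.  -1.   0.  -1.]]
```

Run:
```python
import cv2,numpy as np
a=cv2.imread("pics/tz.png");b=cv2.imread("pics/sz.png");print(a.shape)
```

```text
(600, 800, 3)
```

View pics/tz.png

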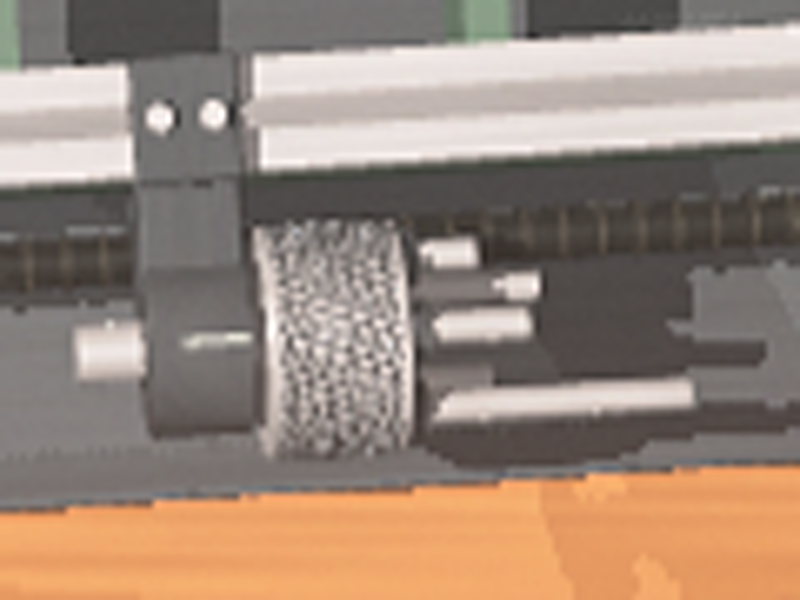

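View pics/sz.png

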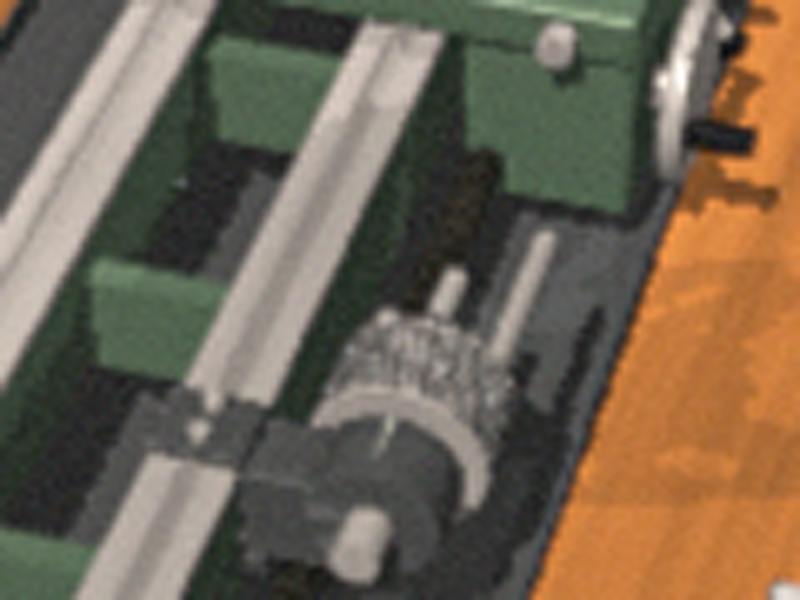

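The longest rod lies on the near side with its top at z≈114. That fits an angle of −1.257 (72° short of the top), so it needs one click with the top moving away (+x). Next I'll fit the drum's pose.

Run:
```python
from h import *
from scipy.optimize import least_squares
np.set_printoptions(precision=2,suppress=True,linewidth=220)
t=pickle.load(open("pics/top0.pkl","rb"));s=pickle.load(open("pics/side0.pkl","rb"))
# bed way direction (top cam): white ways pixels at z 110..125
W=cloud(t,80,470,140,245); f=t["frame"][140:245,80:470].astype(int)
m=(abs(W[...,2]-118)<6)&(f.min(-1)>170)
P=W[m]; 
# front way : choose by x
def edge(P):
    ys=np.arange(P[:,1].min(),P[:,1].max(),10); E=[]
    for y in ys:
        q=P[abs(P[:,1]-y)<5]
        if len(q)>5: E.append([y,q[:,0].min(),q[:,0].max()])
    return np.array(E)
E=edge(P); 
for k in (1,2):
    a=np.polyfit(E[:,0],E[:,k],1); r=E[:,k]-np.polyval(a,E[:,0]); g=abs(r-np.median(r))<3; a=np.polyfit(E[g,0],E[g,k],1); print("edge",a,g.sum(),len(g))
slope=a[0]
for n,c,box in (("top",t,(358,384,226,268)),("side",s,(300,365,175,245))):
    W=cloud(c,*box).reshape(-1,3); W=W[np.isfinite(W).all(1)]
    f=None
    q=W[(W[:,2]>105)&(W[:,0]>555)&(W[:,0]<640)&(W[:,1]<-92)&(W[:,1]>-138)]
    print(n,len(q),q.min(0),q.max(0))
    def res(p):
        x=p[0]+slope*(q[:,1]+115); return np.hypot(q[:,0]-x,q[:,2]-p[1])-35
    r=least_squares(res,[600,103],loss="soft_l1"); print(n,"axis x at y=-115:",r.x,np.std(r.fun), "fixed z:", least_squares(lambda p:res([p[0],103]),[600],loss="soft_l1").x)
    # drum y extents: histogram at high z
    hi=W[(W[:,2]>128)&(W[:,0]>580)&(W[:,0]<620)]; print(np.histogram(hi[:,1],bins=np.arange(-150,-70,4)))
```

```text
edge [ -0.07 647.01] 58 67
edge [ -0.07 780.26] 67 67
top 785 [ 567.8  -137.8   105.44] [637.88 -92.94 145.36]
top axis x at y=-115: [603.72 103.53] 4.030681970848343 fixed z: [603.71]
(array([ 0,  4, 17, 34, 40, 44, 41, 43, 44, 44, 45, 42, 46, 22,  5,  0,  0,  0,  0]), array([-150, -146, -142, -138, -134, -130, -126, -122, -118, -114, -110, -106, -102,  -98,  -94,  -90,  -86,  -82,  -78,  -74]))
side 403 [ 565.52 -137.95  105.22] [635.08 -92.13 139.8 ]
side axis x at y=-115: [602.15 101.36] 3.043299395341764 fixed z: [602.62]
(array([ 6,  2,  4,  4, 14, 17, 23, 15, 18, 18, 19, 18, 22, 23, 21,  4,  5,  3,  7]), array([-150, -146, -142, -138, -134, -130, -126, -122, -118, -114, -110, -106, -102,  -98,  -94,  -90,  -86,  -82,  -78,  -74]))
```

```bash
cat >> h.py <<'E'
from scipy.spatial.transform import Rotation as Rn
def R0(s): q=s["ee_rot"]; return Rn.from_quat([q[1],q[2],q[3],q[0]])
A0=np.array([603.2,-115.]); YAW=0.07
def pose(phi,h,ystn=0.,zax=1,axz=103.,ax=None,lead=0.):
    """contact angle phi, tip h mm above rim, ystn along the axis from drum centre DC"""
    a=np.array([-np.sin(YAW),np.cos(YAW),0]); xx=np.array([np.cos(YAW),np.sin(YAW),0]); zz=np.array([0,0,1.])
    n=np.sin(phi)*xx+np.cos(phi)*zz; ty=-n; tz=zax*a; tx=np.cross(ty,tz)
    p=np.array([DC[0],DC[1],axz])+a*ystn+n*(35+h)
    return p,Rn.from_matrix(np.c_[tx,ty,tz])
DC=np.array([603.2,-115.])
def row(s,p,R):
    r=R0(s); d=r.inv().apply(p-np.array(s["eef_pos"]))/10; t=(r.inv()*R).as_rotvec(); return np.round(d,2),np.round(t,3)
E
python3 - <<'E'
from h import *
from rig import telemetry
s=telemetry.sense(); print(R0(s).as_matrix().round(3))
for z in (1,-1): 
    for h in (80,):
        p,R=pose(-0.45,h,0,z); print(z,p,row(s,p,R))
E
```

```text
[[ 0.341 -0.     0.94 ]
 [-0.94   0.001  0.341]
 [-0.001 -1.     0.   ]]
1 [ 553.30146508 -118.49861371  206.55141677] (array([-22.48,   2.46,  47.97]), array([ 0.29 , -1.27 , -0.386]))
-1 [ 553.30146508 -118.49861371  206.55141677] (array([-22.48,   2.46,  47.97]), array([0.416, 1.813, 0.312]))
```

Run:
```python
from h import *
from rig import telemetry
s=telemetry.sense()
p,R=pose(0,100,0,1); print(p,row(s,p,R))
```

```text
[ 603.2 -115.   238. ] (array([-21.11,  -0.68,  52.79]), array([-1.000e-03, -1.293e+00, -1.000e-03]))
```

```bash
python3 -m handwheel '[{"delta_pos":[-1,0,2],"twist":[0,-0.08,0],"jaw":0},{"delta_pos":[-2.2,0,5],"twist":[0,-0.17,0],"jaw":0},{"delta_pos":[-3.6,0,8.3],"twist":[0,-0.26,0],"jaw":0},{"delta_pos":[-5,0,11.8],"twist":[0,-0.35,0],"jaw":0},{"delta_pos":[-6.4,0,15.3],"twist":[0,-0.44,0],"jaw":0},{"delta_pos":[-7.8,0,18.8],"twist":[0,-0.53,0],"jaw":0},{"delta_pos":[-9.2,-0.2,22.3],"twist":[0,-0.62,0],"jaw":0},{"delta_pos":[-10.6,-0.4,25.8],"twist":[0,-0.71,0],"jaw":0},{"delta_pos":[-12,-0.6,29],"twist":[0,-0.8,0],"jaw":0},{"delta_pos":[-13.4,-0.68,32],"twist":[0,-0.89,0],"jaw":0}]' 40
python3 - <<'E'
from h import *
from rig import telemetry
s=telemetry.sense()
p,R=pose(0,100,0,1); print(p,row(s,p,R),s["joints"])
E
```

```text
time_s: 0.98
eef_pos: [435.4, -256.9, 238.2]
ee_rot: [0.698, -0.698, 0.115, -0.115]
force: [0.7, 0.5, 0.3]
grip_width: 0.001
[ 603.2 -115.   238. ] (array([11.32,  0.02, 18.84]), array([-0.   , -0.398,  0.   ])) [-7.65261114e-01  2.64496031e-01  1.54378541e+00  6.32919171e-05
  1.33323151e+00 -4.37252751e-01]
```

```bash
python3 -m handwheel '[{"delta_pos":[1.4,0,2.3],"twist":[0,-0.05,0],"jaw":0},{"delta_pos":[2.8,0,4.6],"twist":[0,-0.1,0],"jaw":0},{"delta_pos":[4.2,0,7],"twist":[0,-0.15,0],"jaw":0},{"delta_pos":[5.6,0,9.4],"twist":[0,-0.2,0],"jaw":0},{"delta_pos":[7,0,11.8],"twist":[0,-0.25,0],"jaw":0},{"delta_pos":[8.4,0,14.2],"twist":[0,-0.3,0],"jaw":0},{"delta_pos":[9.8,0,16.4],"twist":[0,-0.35,0],"jaw":0},{"delta_pos":[11,0,18.2],"twist":[0,-0.39,0],"jaw":0},{"delta_pos":[11.3,0,18.8],"twist":[0,-0.4,0],"jaw":0},{"delta_pos":[11.3,0,18.8],"twist":[0,-0.4,0],"jaw":0}]' 40
python3 - <<'E'
from h import *
from rig import telemetry,imaging
s=telemetry.sense()
p,R=pose(0,100,0,1); print(p,row(s,p,R),s["joints"],s["eef_pos"],s["force"])
for n in ("wrist","side","top"):
    c=imaging.capture(n); cv2.imwrite(f"pics/{n}1.png",c["frame"][:,:,::-1]); pickle.dump(c,open(f"pics/{n}1.pkl","wb"))
c=pickle.load(open("pics/wrist1.pkl","rb")); R=cv2.Rodrigues(c["rvec"])[0]; print("cam at",-R.T@c["tvec"],R)
E
```

```text
time_s: 1.82
eef_pos: [602.8, -116.8, 237.4]
ee_rot: [0.707, -0.707, -0.024, 0.025]
force: [-0.6, -0.0, 0.0]
grip_width: 0.002
[ 603.2 -115.   238. ] (array([ 0.05, -0.06,  0.17]), array([-0.001, -0.001, -0.001])) [-3.81957539e-01  5.10320639e-01  1.19411528e+00  6.39639618e-05
  1.43820066e+00 -4.50642312e-01] [ 602.78672938 -116.78072188  237.36296787] [-0.62402322 -0.04389079  0.01912357]
cam at [598.08734065 -33.59107392 379.56737192] [[ 9.97594564e-01  6.93181750e-02  2.76934905e-04]
 [ 6.54921837e-02 -9.43826661e-01  3.23885794e-01]
 [ 2.27125507e-02 -3.23088571e-01 -9.46096145e-01]]
```

View pics/wrist1.png

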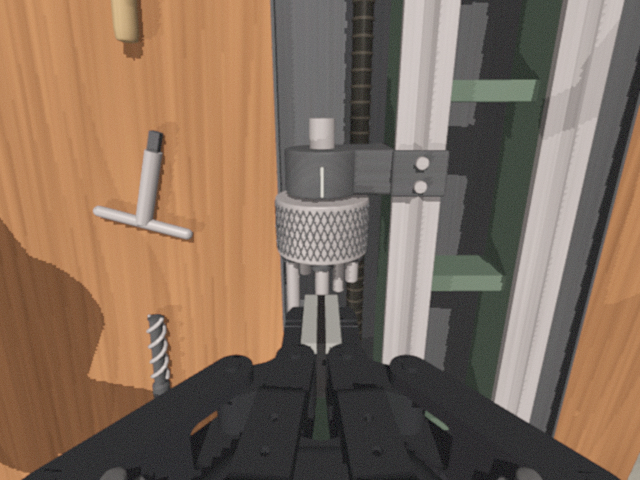

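View pics/side1.png

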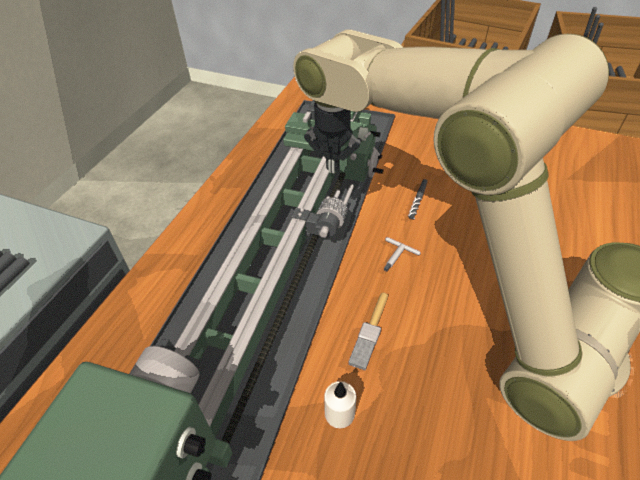

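Wrist view 1: the drum spans columns 276–369 and rows 190–268, with the rods below it. The shut fingers end at about (322,297). The bystanders are undisturbed on the left. Next I'll refine the drum centre from this closer view.

Run:
```python
from h import *
from scipy.optimize import least_squares
np.set_printoptions(precision=1,suppress=True,linewidth=220)
c=pickle.load(open("pics/wrist1.pkl","rb"))
W=cloud(c,260,390,140,300); P=W.reshape(-1,3); P=P[np.isfinite(P).all(1)]
q=P[(P[:,2]>112)&(P[:,2]<150)&(P[:,1]<-100)&(P[:,1]>-130)&(abs(P[:,0]-603)<36)]
def res(p,q=q): return np.hypot(q[:,0]-(p[0]-0.07*(q[:,1]+115)),q[:,2]-p[1])-35
r=least_squares(res,[603,103],loss="soft_l1");print(r.x,len(q),np.std(r.fun), least_squares(lambda p:res([p[0],103]),[603],loss="soft_l1").x)
q2=lambda p:np.hypot(q[:,0]-(p[0]+p[2]*(q[:,1]+115)),q[:,2]-p[1])-35
print(least_squares(q2,[603,103,-.07],loss="soft_l1").x)
# y profile of height near crest
cr=P[(abs(P[:,0]-(603-0.07*(P[:,1]+115)))<8)]
for y in range(-170,-60,3):
    z=cr[abs(cr[:,1]-y)<1.5,2]
    if len(z): print(y,len(z),np.median(z).round(1),np.percentile(z,[10,90]))
zoom(c,260,390,150,300,"pics/wz.png")
# overlay model: circles at y ends
img=c["frame"][:,:,::-1].copy()
for dc in ([603.2,-115],[603.2,-118]):
  for e in (-21,21):
    a=np.array([-np.sin(.07),np.cos(.07),0]);x=np.array([np.cos(.07),np.sin(.07),0]);
    ph=np.linspace(-np.pi/2,np.pi/2,40)
    pts=np.array([[dc[0],dc[1],103]])+a*e+35*(np.sin(ph)[:,None]*x+np.cos(ph)[:,None]*np.array([0,0,1]))
    cv2.polylines(img,[np.round(proj(c,pts)*8).astype(int)],False,(0,0,255) if dc[1]==-115 else (0,255,0),1,cv2.LINE_AA,3)
cv2.imwrite("pics/ov.png",cv2.resize(img[150:300,240:400],None,fx=4,fy=4,interpolation=cv2.INTER_CUBIC))
```

```text
[604.3 102.6] 3731 0.6244743867092457 [604.3]
[604.3 102.6  -0.1]
-164 21 130.1 [128.5 131.1]
-161 48 130.1 [128.6 131.6]
-158 47 130.6 [128.6 131.7]
-155 49 130.6 [129.2 131.5]
-152 47 130.4 [129.  131.6]
-149 51 130.5 [128.6 132.2]
-146 40 130.5 [128.7 131.8]
-143 61 133.3 [129.8 134.3]
-140 59 133.6 [131.6 134.5]
-137 55 136.4 [135.6 137.4]
-134 94 137.2 [136.3 137.9]
-131 91 137.2 [136.1 138.1]
-128 90 137.2 [136.2 138. ]
-125 102 137.1 [136.  138.2]
-122 96 137.3 [136.2 138.2]
-119 101 137.2 [136.2 138.3]
-116 94 137.2 [136.1 138.1]
-113 110 137.1 [136. 138.]
-110 99 137.1 [136.2 138. ]
-107 257 241.4 [136.6 244.2]
-104 104 137.2 [136.2 138.2]
-101 105 137.3 [136.1 138.1]
-98 110 137.0 [135.9 137.9]
-95 208 127.1 [116.8 136.2]
-92 55 128.6 [127.6 129.5]
-89 105 129.1 [128.  130.1]
-86 103 128.9 [127.8 130.1]
-83 110 129.1 [128.1 130.1]
-80 101 129.1 [127.7 130.2]
-77 115 129.1 [127.9 130.2]
-74 106 128.9 [127.9 130.1]
-71 109 128.9 [127.9 129.8]
-68 110 129.0 [128.1 130. ]
-65 108 129.0 [127.8 129.8]
-62 173 127.6 [113.1 129.5]
```

View pics/ov.png

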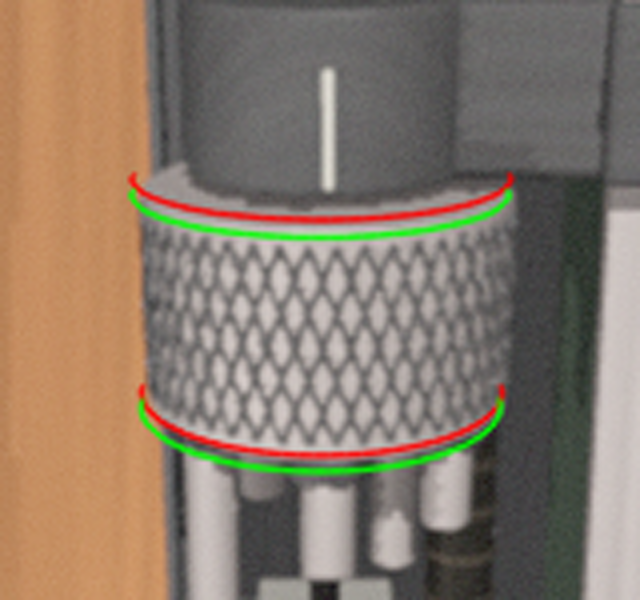

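```bash
sed -i 's/^DC=.*/DC=np.array([604.4,-117.])/' h.py
python3 - <<'E'
from h import *
from rig import telemetry
s=telemetry.sense()
for ph,h in ((-.25,60),(-.5,40),(-.5,15)):
    p,R=pose(ph,h,0,1); print(ph,h,p.round(1),row(s,p,R))
E
```

```text
-0.25 60 [ 581.  -118.6  195. ] (array([-2.06,  4.3 ,  0.13]), array([ 0.001, -0.005, -0.25 ]))
-0.5 40 [ 568.5 -119.5  168.8] (array([-3.31,  6.93,  0.12]), array([ 0.001, -0.005, -0.5  ]))
-0.5 15 [ 580.5 -118.7  146.9] (array([-2.11,  9.12,  0.13]), array([ 0.001, -0.005, -0.5  ]))
```

```bash
python3 -m handwheel '[{"delta_pos":[-0.8,1.4,0],"twist":[0,0,-0.08],"jaw":0},{"delta_pos":[-1.5,2.9,0.1],"twist":[0,0,-0.17],"jaw":0},{"delta_pos":[-2.1,4.3,0.12],"twist":[0,0,-0.25],"jaw":0},{"delta_pos":[-2.7,5.5,0.12],"twist":[0,0,-0.34],"jaw":0},{"delta_pos":[-3.1,6.4,0.12],"twist":[0,0,-0.42],"jaw":0},{"delta_pos":[-3.3,6.9,0.12],"twist":[0,0,-0.5],"jaw":0},{"delta_pos":[-2.7,8.0,0.12],"twist":[0,0,-0.5],"jaw":0},{"delta_pos":[-2.1,9.1,0.12],"twist":[0,0,-0.5],"jaw":0},{"delta_pos":[-2.1,9.1,0.12],"twist":[0,0,-0.5],"jaw":0},{"delta_pos":[-2.1,9.1,0.12],"twist":[0,0,-0.5],"jaw":0}]' 40
python3 - <<'E'
from h import *
from rig import telemetry,imaging
s=telemetry.sense()
p,R=pose(-.5,15,0,1); print(p,row(s,p,R),s["joints"],s["eef_pos"],s["force"])
for h in (5,2,0,-2):
    p,R=pose(-.5,h,0,1); print(h,row(s,p,R))
for n in ("wrist","side"):
    c=imaging.capture(n); cv2.imwrite(f"pics/{n}2.png",c["frame"][:,:,::-1]); pickle.dump(c,open(f"pics/{n}2.pkl","wb"))
zoom(c,270,390,150,240,"pics/sz2.png")
E
```

```text
time_s: 2.8
eef_pos: [580.7, -118.6, 147.2]
ee_rot: [0.691, -0.679, -0.197, -0.152]
force: [-0.5, 0.1, -0.2]
grip_width: -0.003
[ 580.48742872 -118.67661936  146.87912809] (array([-0.04,  0.01, -0.01]), array([ 0.002, -0.004, -0.001])) [-0.51627208  0.33755005  1.79309127  0.4602894   0.63501427 -0.90364482] [ 580.72787962 -118.55147133  147.17625347] [-0.50791793  0.0530153  -0.18998996]
5 (array([-0.04,  1.01, -0.01]), array([ 0.002, -0.004, -0.001]))
2 (array([-0.04,  1.31, -0.01]), array([ 0.002, -0.004, -0.001]))
0 (array([-0.04,  1.51, -0.01]), array([ 0.002, -0.004, -0.001]))
-2 (array([-0.04,  1.71, -0.01]), array([ 0.002, -0.004, -0.001]))
```

View pics/wrist2.png

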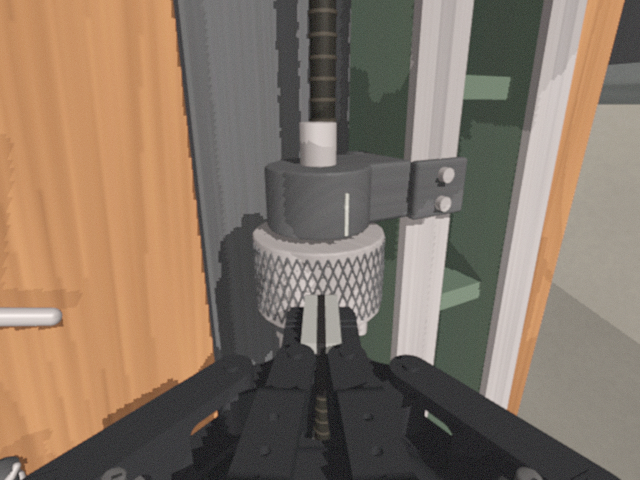

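View pics/sz2.png

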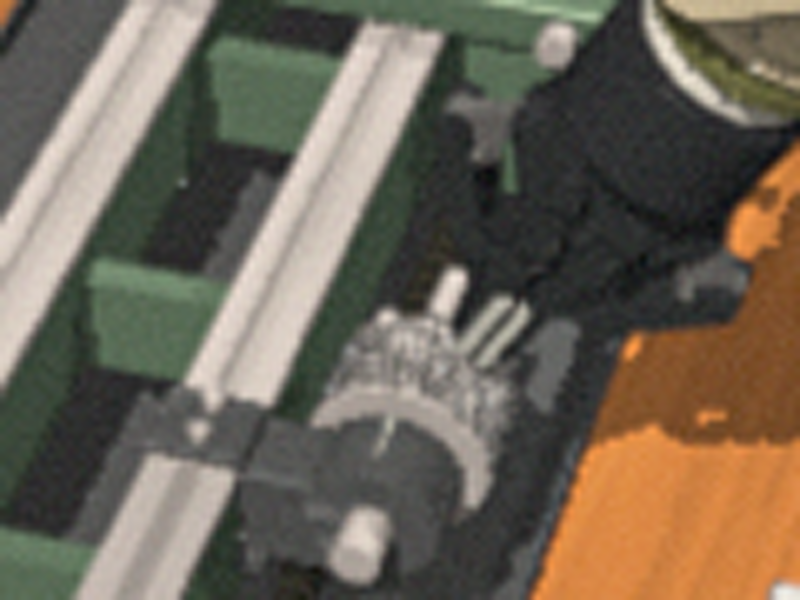

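Wrist view 2: the fingertip at about (322,297) overlaps the lower middle of the drum, and it is hovering. I'll move 3 mm towards the headstock, away from the rods, and go in slowly to find contact.

```bash
python3 -m handwheel '[{"delta_pos":[0,0.4,0.3],"twist":[0,0,0],"jaw":0},{"delta_pos":[0,0.8,0.3],"twist":[0,0,0],"jaw":0},{"delta_pos":[0,1.1,0.3],"twist":[0,0,0],"jaw":0},{"delta_pos":[0,1.25,0.3],"twist":[0,0,0],"jaw":0},{"delta_pos":[0,1.35,0.3],"twist":[0,0,0],"jaw":0},{"delta_pos":[0,1.4,0.3],"twist":[0,0,0],"jaw":0},{"delta_pos":[0,1.45,0.3],"twist":[0,0,0],"jaw":0},{"delta_pos":[0,1.5,0.3],"twist":[0,0,0],"jaw":0},{"delta_pos":[0,1.5,0.3],"twist":[0,0,0],"jaw":0},{"delta_pos":[0,1.5,0.3],"twist":[0,0,0],"jaw":0}]' 40
cat > st.py <<'E'
from h import *
from rig import telemetry
s=telemetry.sense()
d=np.array(s["eef_pos"])-np.array([DC[0],DC[1],103]); xx=np.array([np.cos(YAW),np.sin(YAW),0]);a=np.array([-np.sin(YAW),np.cos(YAW),0])
dx,dy=d@xx,d@a; ph=np.arctan2(dx,d[2]); f=np.array(s["force"]); n=np.sin(ph)*xx+np.cos(ph)*np.array([0,0,1]); t=np.cross(a,n)
ty=R0(s).as_matrix()[:,1]
print("t %.2f phi_pos %.3f tilt %.3f radial gap %.2f y %.2f | Fn %.2f Ft %.2f Fy %.2f"%(s["time_s"],ph,np.arctan2(-ty@xx,-ty[2]),np.hypot(dx,d[2])-35,dy,f@n,f@t,f@a))
E
python3 st.py
```

```text
time_s: 3.73
eef_pos: [588.3, -114.5, 134.8]
ee_rot: [0.69, -0.679, -0.198, -0.152]
force: [-5.9, 1.7, 6.7]
grip_width: -0.003
t 3.73 phi_pos -0.463 tilt -0.501 radial gap 0.49 y 3.62 | Fn 8.56 Ft -2.14 Fy 2.06
```

Run:
```python
from h import *
from rig import telemetry
s=telemetry.sense(); c=R0(s).inv().apply(np.array([DC[0],DC[1],103])-np.array(s["eef_pos"]))/10; print("pivot",c)
for th in np.arange(.05,.951,.05):
    print(th.round(2), (3.5*np.sin(th)).round(2),(3.5*(1-np.cos(th))).round(2))
```

```text
pivot [-0.13266544  3.54717098 -0.35730241]
0.05 0.17 0.0
0.1 0.35 0.02
0.15 0.52 0.04
0.2 0.7 0.07
0.25 0.87 0.11
0.3 1.03 0.16
0.35 1.2 0.21
0.4 1.36 0.28
0.45 1.52 0.35
0.5 1.68 0.43
0.55 1.83 0.52
0.6 1.98 0.61
0.65 2.12 0.71
0.7 2.25 0.82
0.75 2.39 0.94
0.8 2.51 1.06
0.85 2.63 1.19
0.9 2.74 1.32
0.95 2.85 1.46
```

```bash
python3 -m handwheel '[{"delta_pos":[0,0.02,0],"twist":[0,0,0],"jaw":0},{"delta_pos":[0.09,0.03,0],"twist":[0,0,0.025],"jaw":0},{"delta_pos":[0.17,0.03,0],"twist":[0,0,0.05],"jaw":0},{"delta_pos":[0.26,0.04,0],"twist":[0,0,0.075],"jaw":0},{"delta_pos":[0.35,0.05,0],"twist":[0,0,0.1],"jaw":0},{"delta_pos":[0.44,0.06,0],"twist":[0,0,0.125],"jaw":0},{"delta_pos":[0.52,0.07,0],"twist":[0,0,0.15],"jaw":0},{"delta_pos":[0.61,0.09,0],"twist":[0,0,0.175],"jaw":0},{"delta_pos":[0.7,0.1,0],"twist":[0,0,0.2],"jaw":0},{"delta_pos":[0.7,0.1,0],"twist":[0,0,0.2],"jaw":0}]' 40; python3 st.py
python3 - <<'E'
from h import *
from rig import imaging
for n in ("wrist","side"):
    c=imaging.capture(n); cv2.imwrite(f"pics/{n}3.png",c["frame"][:,:,::-1]); pickle.dump(c,open(f"pics/{n}3.pkl","wb"))
zoom(c,270,390,150,240,"pics/sz3.png")
E
```

```text
time_s: 4.57
eef_pos: [595.5, -114.2, 137.2]
ee_rot: [0.702, -0.695, -0.129, -0.082]
force: [-5.1, 0.1, 9.3]
grip_width: -0.001
t 4.57 phi_pos -0.249 tilt -0.300 radial gap 0.29 y 3.46 | Fn 10.24 Ft -2.61 Fy 0.44
```

View pics/sz3.png

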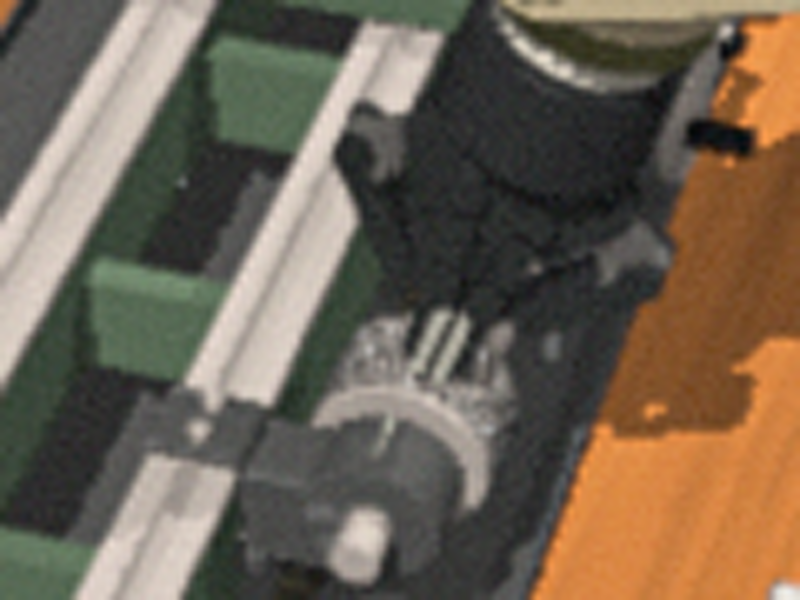

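Side zoom: the finger is on the knurl at about (440,350) with Fn≈10 N and Ft≈−2.6 N. I'll press slightly more and carry on round.

```bash
python3 -m handwheel '[{"delta_pos":[0.09,0.03,0],"twist":[0,0,0.025],"jaw":0},{"delta_pos":[0.17,0.05,0],"twist":[0,0,0.05],"jaw":0},{"delta_pos":[0.26,0.06,0],"twist":[0,0,0.075],"jaw":0},{"delta_pos":[0.35,0.07,0],"twist":[0,0,0.1],"jaw":0},{"delta_pos":[0.44,0.08,0],"twist":[0,0,0.125],"jaw":0},{"delta_pos":[0.52,0.09,0],"twist":[0,0,0.15],"jaw":0},{"delta_pos":[0.61,0.11,0],"twist":[0,0,0.175],"jaw":0},{"delta_pos":[0.7,0.13,0],"twist":[0,0,0.2],"jaw":0},{"delta_pos":[0.78,0.14,0],"twist":[0,0,0.225],"jaw":0},{"delta_pos":[0.87,0.16,0],"twist":[0,0,0.25],"jaw":0}]' 40; python3 st.py
python3 - <<'E'
from h import *
from rig import imaging
for n in ("wrist","side","top"):
    c=imaging.capture(n); cv2.imwrite(f"pics/{n}4.png",c["frame"][:,:,::-1]); pickle.dump(c,open(f"pics/{n}4.pkl","wb"))
    if n=="side": zoom(c,270,390,150,240,"pics/sz4.png")
E
```

```text
time_s: 5.5
eef_pos: [603.9, -113.6, 138.1]
ee_rot: [0.707, -0.706, -0.042, 0.006]
force: [-2.2, 0.4, 5.1]
grip_width: -0.0
t 5.50 phi_pos -0.008 tilt -0.051 radial gap 0.07 y 3.45 | Fn 5.13 Ft -2.15 Fy 0.55
```

View pics/sz4.png

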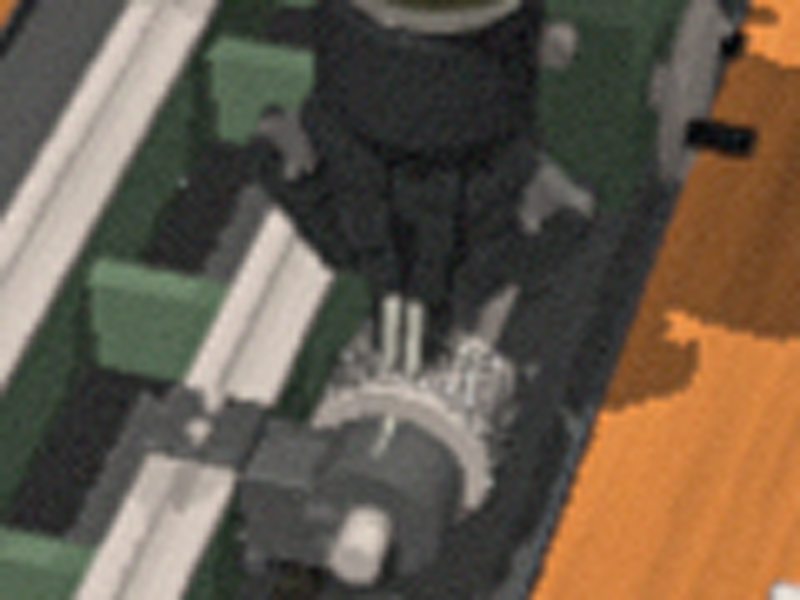

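View pics/wrist4.png

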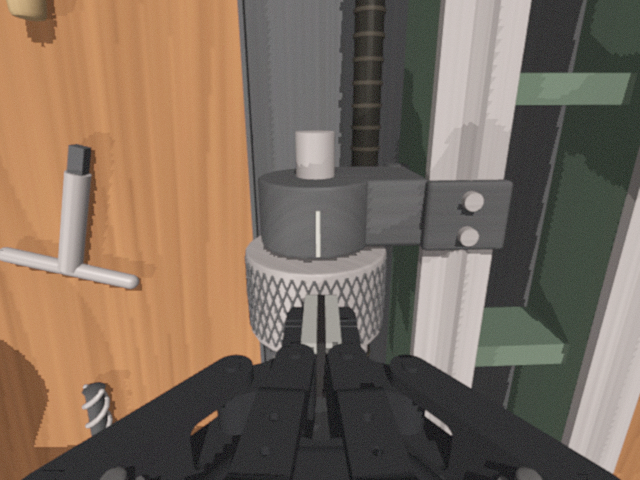

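```bash
cat > ovl.py <<'E'
from h import *
import sys
from rig import imaging
def rodov(c,alphas,name,box,dc=(603.4,-117,102.8)):
    u0,u1,v0,v1=box; k=min(800/(u1-u0),600/(v1-v0)); img=cv2.resize(c["frame"][v0:v1,u0:u1,::-1],None,fx=k,fy=k,interpolation=cv2.INTER_CUBIC)
    a=np.array([-np.sin(YAW),np.cos(YAW),0]);x=np.array([np.cos(YAW),np.sin(YAW),0]);z=np.array([0,0,1.])
    cols=[(0,0,255),(0,255,0),(255,0,0),(0,255,255),(255,0,255),(255,255,0)]
    for al,col in zip(alphas,cols):
        q=[np.array(dc)+24*(np.sin(al)*x+np.cos(al)*z)-a*d for d in (21,106)]
        pp=(proj(c,q)-[u0,v0]+.5)*k
        cv2.line(img,*[tuple(int(i) for i in p) for p in pp],col,1,cv2.LINE_AA)
    cv2.imwrite(name,img)
E
python3 - <<'E'
from ovl import *
b=(270,390,150,240)
rodov(pickle.load(open("pics/side0.pkl","rb")),[-1.257],"pics/o0.png",b)
rodov(pickle.load(open("pics/side4.pkl","rb")),[-1.257,-1.0,-.8,-.6],"pics/o4.png",b)
a=cv2.imread("pics/o0.png");c=cv2.imread("pics/o4.png")
cv2.imwrite("pics/o04.png",np.hstack([a[150:500,300:700],c[150:500,300:700]]))
t=pickle.load(open("pics/top4.pkl","rb")); rodov(t,[-1.257,-1.0,-.8,-.6],"pics/ot4.png",(320,440,195,285))
E
```

```text
(no output)
```

View pics/o04.png

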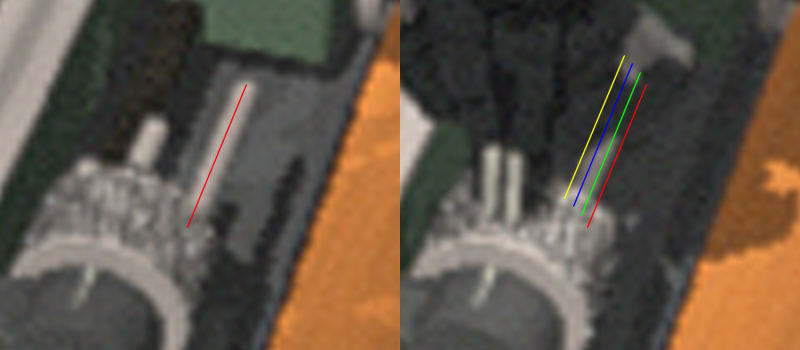

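View pics/ot4.png

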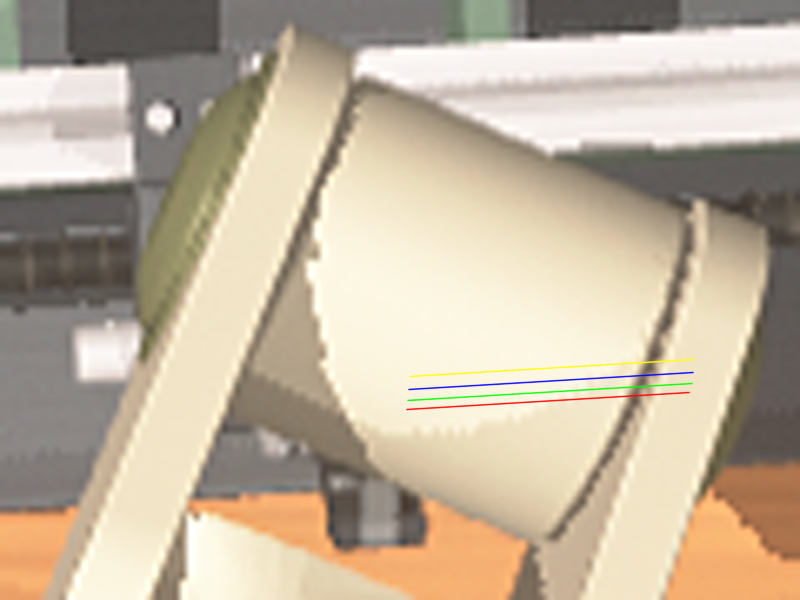

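The long rod now sits at about −0.85 in the side overlay (red is the start, green and blue are −1.0 and −0.8). So the drum has turned about 0.4 rad with little slip. Normal force is sagging, so I'll press deeper while carrying on.

```bash
python3 -m handwheel '[{"delta_pos":[0.09,0.05,0],"twist":[0,0,0.025],"jaw":0},{"delta_pos":[0.17,0.08,0],"twist":[0,0,0.05],"jaw":0},{"delta_pos":[0.26,0.1,0],"twist":[0,0,0.075],"jaw":0},{"delta_pos":[0.35,0.12,0],"twist":[0,0,0.1],"jaw":0},{"delta_pos":[0.44,0.13,0],"twist":[0,0,0.125],"jaw":0},{"delta_pos":[0.52,0.15,0],"twist":[0,0,0.15],"jaw":0},{"delta_pos":[0.61,0.17,0],"twist":[0,0,0.175],"jaw":0},{"delta_pos":[0.7,0.2,0],"twist":[0,0,0.2],"jaw":0},{"delta_pos":[0.78,0.22,0],"twist":[0,0,0.225],"jaw":0},{"delta_pos":[0.87,0.25,0],"twist":[0,0,0.25],"jaw":0}]' 40; python3 st.py
python3 - <<'E'
from ovl import *
c=imaging.capture("side"); pickle.dump(c,open("pics/side5.pkl","wb"))
rodov(c,[-1.257,-.8,-.6,-.4,-.2,0],"pics/o5.png",(300,370,165,217))
E
```

```text
time_s: 6.48
eef_pos: [613.3, -112.9, 136.6]
ee_rot: [-0.701, 0.706, -0.046, -0.093]
force: [1.6, 0.9, 7.8]
grip_width: -0.001
t 6.48 phi_pos 0.265 tilt 0.197 radial gap -0.17 y 3.46 | Fn 7.98 Ft -0.41 Fy 0.80
```

View pics/o5.png

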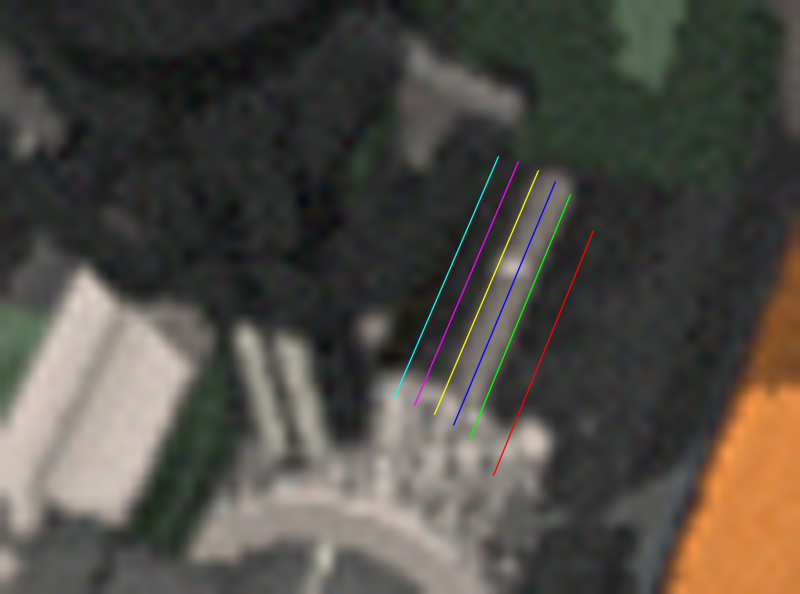

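The rod is at about −0.65, right at the crest, and Ft is near 0. I'll continue another 0.3 rad.

```bash
python3 -m handwheel '[{"delta_pos":[0.09,0.03,0],"twist":[0,0,0.025],"jaw":0},{"delta_pos":[0.17,0.04,0],"twist":[0,0,0.05],"jaw":0},{"delta_pos":[0.26,0.06,0],"twist":[0,0,0.075],"jaw":0},{"delta_pos":[0.35,0.07,0],"twist":[0,0,0.1],"jaw":0},{"delta_pos":[0.44,0.09,0],"twist":[0,0,0.125],"jaw":0},{"delta_pos":[0.52,0.11,0],"twist":[0,0,0.15],"jaw":0},{"delta_pos":[0.61,0.13,0],"twist":[0,0,0.175],"jaw":0},{"delta_pos":[0.7,0.15,0],"twist":[0,0,0.2],"jaw":0},{"delta_pos":[0.87,0.18,0],"twist":[0,0,0.25],"jaw":0},{"delta_pos":[1.03,0.23,0],"twist":[0,0,0.3],"jaw":0}]' 40; python3 st.py
python3 - <<'E'
from ovl import *
c=imaging.capture("side"); pickle.dump(c,open("pics/side6.pkl","wb"))
rodov(c,[-1.257,-.8,-.6,-.4,-.2,0],"pics/o6.png",(300,370,165,217))
E
```

```text
time_s: 7.37
eef_pos: [622.7, -112.4, 132.1]
ee_rot: [-0.679, 0.691, -0.151, -0.197]
force: [4.3, -1.1, 5.7]
grip_width: -0.0
t 7.37 phi_pos 0.569 tilt 0.498 radial gap -0.47 y 3.32 | Fn 7.05 Ft 0.46 Fy -1.43
```

View pics/o6.png

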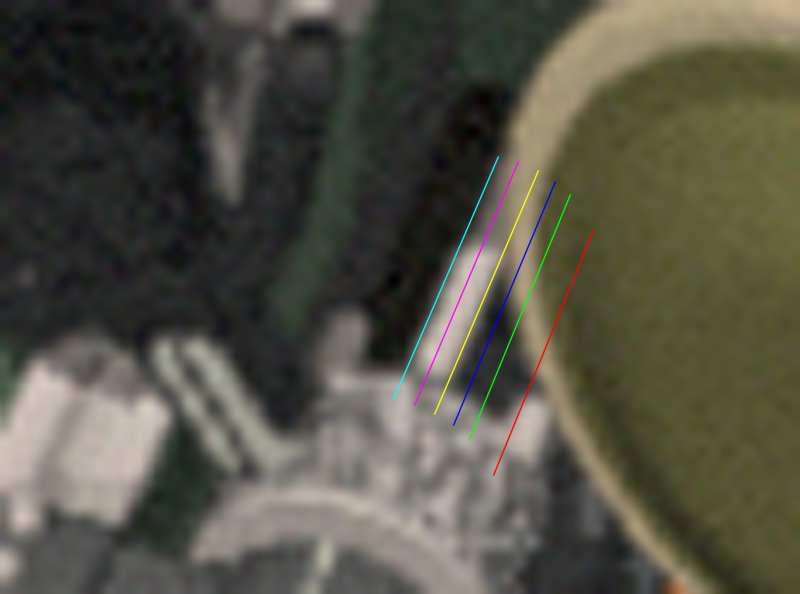

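The rod is at about −0.25, past the crest. I'll lift the finger off radially so the drum snaps home.

```bash
python3 -m handwheel '[{"delta_pos":[0,-0.1,0],"twist":[0,0,0],"jaw":0},{"delta_pos":[0,-0.3,0],"twist":[0,0,0],"jaw":0},{"delta_pos":[0,-0.8,0],"twist":[0,0,0],"jaw":0},{"delta_pos":[0,-1.6,0],"twist":[0,0,0],"jaw":0},{"delta_pos":[0,-2.6,0],"twist":[0,0,0],"jaw":0},{"delta_pos":[0,-3.8,0],"twist":[0,0,0],"jaw":0},{"delta_pos":[-0.5,-5,0],"twist":[0,0,-0.1],"jaw":0},{"delta_pos":[-2,-6,0],"twist":[0,0,-0.2],"jaw":0},{"delta_pos":[-4,-7,0],"twist":[0,0,-0.3],"jaw":0},{"delta_pos":[-6,-8,0],"twist":[0,0,-0.4],"jaw":0}]' 40; python3 st.py
python3 - <<'E'
from ovl import *
c=imaging.capture("side"); pickle.dump(c,open("pics/side7.pkl","wb"))
rodov(c,[-1.257,-.4,-.2,0,.2],"pics/o7.png",(300,370,165,217))
c=imaging.capture("wrist");cv2.imwrite("pics/w7.png",c["frame"][:,:,::-1])
E
```

```text
time_s: 8.25
eef_pos: [607.3, -113.1, 230.8]
ee_rot: [-0.705, 0.707, -0.01, -0.057]
force: [1.8, -0.7, 1.2]
grip_width: -0.0
t 8.25 phi_pos 0.025 tilt 0.095 radial gap 92.89 y 3.70 | Fn 1.28 Ft 1.67 Fy -0.82
```

View pics/o7.png

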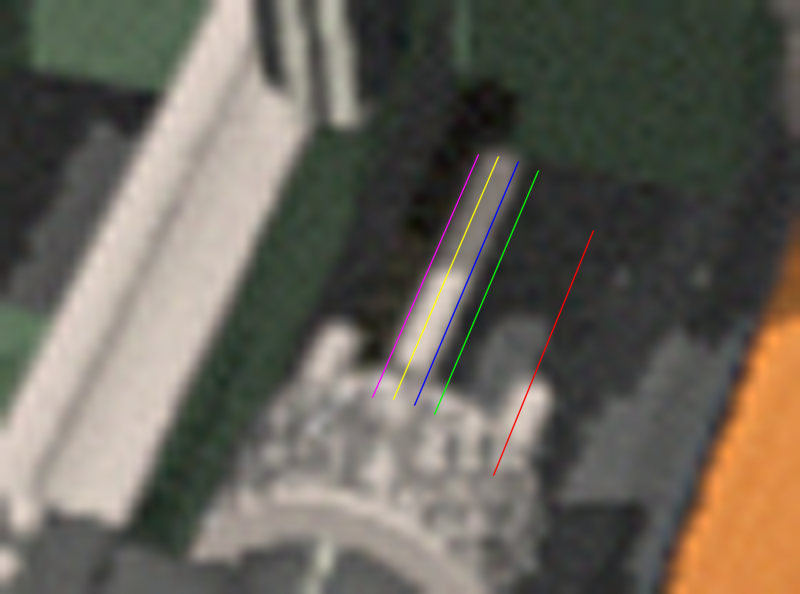

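View pics/w7.png

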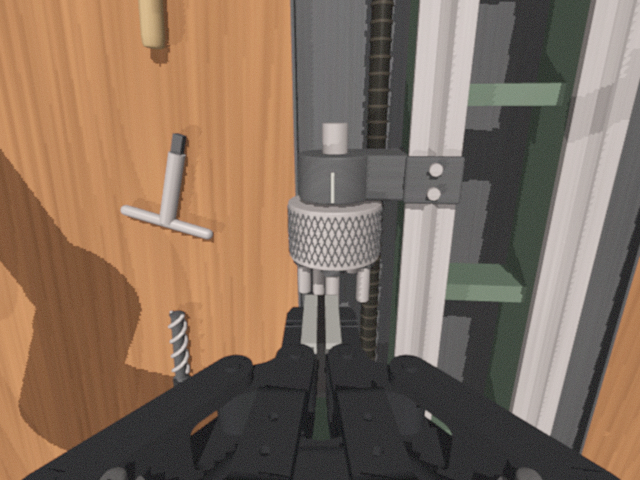

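The rod reads between −0.2 and 0 in the overlay, which is biased by about a pixel. I'll retreat towards the robot so the top camera can see the drum clearly.

```bash
python3 -m handwheel '[{"delta_pos":[-1,-0.5,0],"twist":[0,0,0],"jaw":0},{"delta_pos":[-3,-1,0],"twist":[0,0,0],"jaw":0},{"delta_pos":[-5.5,-1.5,0],"twist":[0,0,0],"jaw":0},{"delta_pos":[-8.5,-2,0],"twist":[0,0,0],"jaw":0},{"delta_pos":[-11.5,-2,0],"twist":[0,0,0],"jaw":0},{"delta_pos":[-14.5,-2,0],"twist":[0,0,0],"jaw":0},{"delta_pos":[-17,-2,0],"twist":[0,0,0],"jaw":0},{"delta_pos":[-19,-2,0],"twist":[0,0,0],"jaw":0},{"delta_pos":[-20,-2,0],"twist":[0,0,0],"jaw":0},{"delta_pos":[-20,-2,0],"twist":[0,0,0],"jaw":0}]' 40; python3 st.py
python3 - <<'E'
from ovl import *
c=imaging.capture("side"); pickle.dump(c,open("pics/side8.pkl","wb"));cv2.imwrite("pics/side8.png",c["frame"][:,:,::-1])
t=imaging.capture("top"); pickle.dump(t,open("pics/top8.pkl","wb"));cv2.imwrite("pics/top8.png",t["frame"][:,:,::-1])
t0=pickle.load(open("pics/top0.pkl","rb"));s0=pickle.load(open("pics/side0.pkl","rb"))
rodov(c,[0],"pics/a.png",(300,370,165,217));rodov(s0,[-1.257],"pics/b.png",(300,370,165,217))
rodov(t,[0],"pics/c.png",(350,440,220,280));rodov(t0,[-1.257],"pics/d.png",(350,440,220,280))
I=[cv2.resize(cv2.imread(f"pics/{k}.png"),(400,300)) for k in "abcd"]
cv2.imwrite("pics/cmp8.png",np.vstack([np.hstack(I[:2]),np.hstack(I[2:])]))
E
```

```text
time_s: 9.18
eef_pos: [410.6, -126.6, 270.4]
ee_rot: [-0.705, 0.707, -0.012, -0.059]
force: [0.5, 0.4, -0.7]
grip_width: 0.0
t 9.18 phi_pos -0.859 tilt 0.100 radial gap 221.23 y 3.96 | Fn -0.87 Ft -0.14 Fy 0.41
```

View pics/cmp8.png

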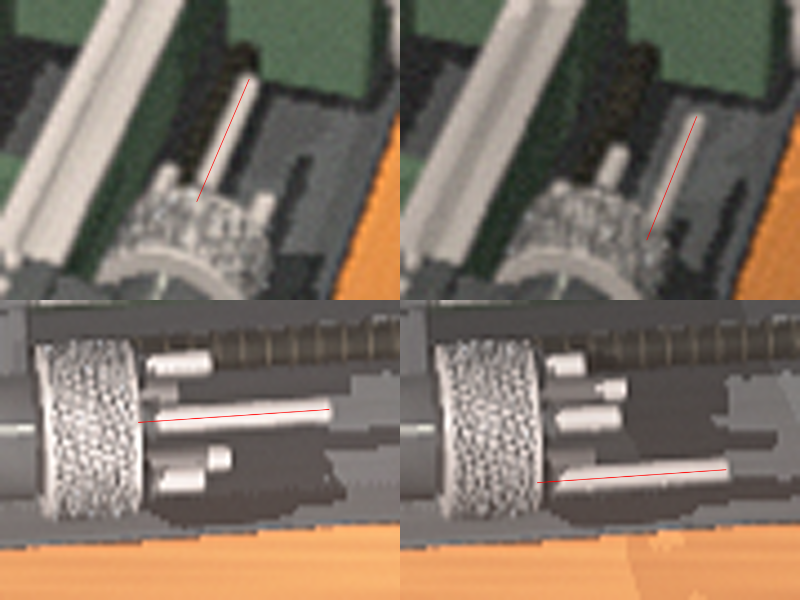

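View pics/top8.png

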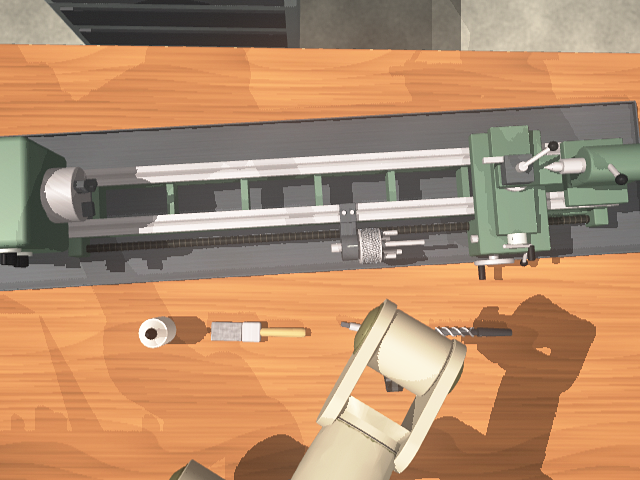

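Run:
```python
from h import *
t=pickle.load(open("pics/top8.pkl","rb")); W=cloud(t,384,430,225,270).reshape(-1,3); W=W[np.isfinite(W).all(1)]
q=W[(W[:,2]>105)&(W[:,1]<-185)&(W[:,1]>-222)]
print(len(q),"rod z",np.median(q[:,2]),"x offset from axis",np.median(q[:,0]-(603.9-0.07*(q[:,1]+117))))
from rig import telemetry,ctrl
print(telemetry.sense()["dq"].round(3))
t0=pickle.load(open("pics/top0.pkl","rb")); d=np.abs(t["frame"].astype(int)-t0["frame"])[310:360,130:340].max(-1); print("bystander diff",(d>40).sum())
print(ctrl.finish_job())
```

```text
96 rod z 131.13532062028307 x offset from axis -0.13379690300803304
[ 0.01   0.019 -0.009  0.002 -0.001 -0.   ]
bystander diff 1
the job is handed in; nothing more can be done
None
```

I turned the drum one click, its top moving away from the robot. The longest stop rod now stands at the top, and I've handed the job in. It took about 9 s of the 45 s.

I pressed the shut fingertips on the middle of the knurled rim with about 5–10 N and dragged it past the crest. When I lifted off, the drum snapped into the detent.

**Last checks:**
- **Longest rod:** its top is at z ≈ 131 mm, against 132 mm expected. It lies 0.1 mm sideways from the fitted drum axis.
- **Camera overlays:** the rod sits about a pixel off the drawn line in both views. The offset was the same in the starting detent, so I took it as calibration.
- **Stop rods:** the fingertip stayed on the knurl, about 13 mm or more from the rods by the measured position.
- **Loose things:** the oiler, brush and the part of the chuck key in view had not moved (1 pixel changed in the top view). The drill lay outside the compared area, but it looked in place in the last top picture. The arm partly hid the chuck key, and I saw no contact with it.
- **Robot:** it was clear of everything at hand-in, with force readings at noise level.

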